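Sanitise the lifter and hold the carousel's index plunger up

ROBOT

A 7-joint arm with a two-finger parallel gripper is mounted at the origin on the work surface. World frame = base frame: x ahead of the robot, y to its left, z up, the work surface at z = 0. Lengths are in m, angles in degrees, forces in N, time in s.
With the tool pointing down it reaches from about 0.425 to 0.875 m from the base axis. Payload 4.7 kg.
Tool frame: the origin (TCP) lies on the centre line of the jaws, within the pads' length; the fingertips stand ahead of it and the grasp point (between the pads) lies 2 mm behind it (env.tip_reach is the x of the fingertips in the tool frame, in m); x points along the fingers, z is the direction in which the jaws open and shut, and the axes are right-handed (so a half turn about x gives the same grasp; the last joint's range is limited). The gripper opens to 87 mm and grips with 3 to 60 N. Pads are 19 mm wide; open, the fingers measure 117 mm over their backs; the gripper's body (75 mm by 190 mm) begins 51 mm behind the grasp point.
Start: joints at [-67.832, 18.392, -4.016, 83.108, 1.295, 78.541, -3.26], TCP at [0.237, 0.605, 0.24] pointing down, gripper open.
Joint ranges: [-163.93, 163.93], [-17.29, 119.83], [-79.2, 71.16], [3.27, 140.29], [-89.18, 269.18], [5.43, 117.66], [-154.24, 154.24]. Speed limits (degrees/s): [147.25, 147.25, 180, 180, 180, 180, 180].

INTERFACE

Orientations are given as [roll, pitch, yaw] about the fixed x, y, z axes, in that order (R = Rz(yaw) Ry(pitch) Rx(roll)).
In Python, from cell import telemetry, optics, env, models gives the robot as it stands.
- The arm moves only by the shell command python3 -m pendant 'ROWS' [FORCE]. ROWS is JSON, a list of rows, each a list of 3 entries, a list of its own where there are three numbers: the finger opening in mm, from 0 to 87, then the shift along the tool's x, y, z in mm, then the turn, a rotation vector about the tool's x, y, z in rad. A call has 1 to 10 rows; each row is the pose to reach, as a shift and turn from the pose commanded when the call began, along the tool's axes at that moment; what a row does not reach only later rows make up. A row lasts 1/12 s, in which the tool goes at most 41.7 mm and 7.16 degrees, less where a joint would pass 70% of its speed; a pose out of reach is approached as far as the arm can. A call with a gripper value outside its range is refused whole. The fingers move at their own pace and stop on an object; FORCE is the grip in N (left out, the last holds). Time passes only in rows, so rows that repeat a pose let the fingers close. It gives the time, the measured TCP pose, the force and the opening at its end, in the units of the state.
- telemetry.get_obs(): the state, without advancing time (a new reading comes with each control period).
- optics.read_camera(name): name is "scene" or "top"; returns a dict with "image" (480x640x3 uint8, blue, green, red), "range_z" (480x640 float32, m along the optical axis (not along the pixel's ray), 0 where there is no reading), "fx", "fy", "cx", "cy" (pixels), "cam_to_world" (4x4, takes a point from camera to world coordinates). Camera axes: x right, y up, looking along -z (the intrinsics and any distortion apply to the point x, -y, -z); pixel columns grow to the right and rows downward; lengths in m; the calibration is good to about 2 mm. A picture is of the moment at which its call begins.
- env.sign_off(): hands the job in, once; it reports no verdict.
Trained networks look in the newest picture that a camera, given by its name, has taken for a name from the list of things; names that differ only in an ending like _2 or _b are one class to them, and where a whole thing is asked for, a point or a joint stands for the part that bears it (a point fixed in the world has none). Each returns a list of dicts, best first, with "confidence" (0 to 1); they miss things now and then, are a little off and sometimes report something else, mostly with a low value. They report only what shows in the picture. A call takes as long as a camera call. They do not tell look-alikes from the thing itself.
- models.masks_of(camera, label): "pixels" (480x640 bool, what is visible of it) and "extent" ([left, top, right, bottom] as shares, 0 to 1, of the picture: columns of its width, rows of its height, round what is visible of it).
- models.landmark_of(camera, label): "centre" ([row, column] as shares, 0 to 1, of the picture: columns of its width, rows of its height: a listed point, or the origin of a listed thing).
The state is a dict: "time_s": time; "qpos": joint angles; "joint_velocities": joint speeds; "effort": joint torques, N m; "tool_pos": TCP position; "tool_rot": TCP orientation; "force": force on the tool from outside, world axes, zero at the start; "wrist_torque": the same for the moment, N m; "grip_width": finger opening in m.
Only numpy, scipy, OpenCV 4.12 (cv2) and the standard library are available. Lean on these libraries where they do the work, as an engineer would, in place of code of your own. Each camera call takes 0.05 s, during which the arm holds its last target.

TASK

Take the fork-shaped lifter out of its holder, dip its fork well down into the round sanitising well for about a second, then use the fork to pull the sample carousel's spring-loaded index plunger fully up out of its seat hole. Touch the plunger only with the lifter, not with the gripper, and leave the other things on the desk where they are. Finish while holding: stay there with the lifter upright in the gripper and the plunger held fully up, and do not let go.

Things in the scene. Friction and masses are not known exactly. Their poses are not given: they have to be found in the camera images.
- lifter_grip (a point): centre of the lifter's grip. Lifter: loose, 120 g, 116 mm tall, stands upright in its holder, fork down. On top a grey grip block 24 (x) x 16 (y) x 60 mm tall; below it a C-shaped steel frame, open to +x, ending in a flat two-pronged fork. z up along the grip, x the way the prongs point. C's spine at x = -36 to -28 mm, its top bar's underside 42 mm above the fork's upper face
- lifter_fork (a point): middle of the fork's slot, level with the prongs' upper face, 80 mm straight below the grip's centre; axes as lifter_grip. Fork 6 mm thick; prongs along x beside an open slot 20 mm wide (each prong |y| = 10 to 18 mm); slot from x = -18 to its open end at x = +14 mm. Whole fork: x = -36 to +14, y = -18 to +18 mm
- holder: the lifter's holder: fixed open white plastic box, 68 mm (x) x 52 mm (y), 36 mm tall, walls and floor about 4 to 5 mm. Origin under its centre. The lifter stands loosely inside, same x direction, and comes out straight up. Holder and well may have exchanged places
- well_rim (a point): centre of the mouth of the sanitising well, a fixed round open white cup: inside radius 46 mm, outside radius 50 mm, rim 65 mm above the desk, inner floor 57 mm below the rim. Dipped means the fork's upper face at least 20 mm below the rim
- carousel: fixed sample carousel; origin on the desk straight below the plunger's axis. A white disc, radius 95 mm, upper face 38 mm high, centred 80 mm along its +x, carries capped tubes up to 72 mm high. A bracket on its -x side reaches over the disc's rim and carries the plunger's guide bush, whose top is 78 mm above the desk
- cap_underside (a point): centre of the flat underside of the plunger's round black cap, on its vertical axis; 105 mm above the desk when down. Cap radius 20, 12 mm thick; stem radius 4 mm, bare for 27 mm between bush and cap when down. The space around cap and bare stem is clear on all sides: the fork can be slid in level from any side, then lifted
- plunger (a joint): lift of the index plunger in m: 0 = sprung down in its seat hole, 0.020 = fully up against its stop. The spring pulls down with about 5 N at the bottom and 9 N at the top and shuts the plunger when it is let go
- tape: roll of paper tape lying flat, radius 30 mm, 18 mm high; bystander, origin under its centre
- jar: white lidded jar, radius 22 mm, 55 mm high; bystander, origin under its centre
- stapler: stapler, 130 x 34 x 40 mm; bystander, origin under its centre
- spray: white trigger spray bottle, radius 36 mm, 202 mm high; bystander, origin under its centre
- notebooks: pile of notebooks, 200 x 150 x 40 mm; bystander, origin under its centre
- pen: pen lying on the desk, 130 mm long, radius 5 mm; bystander
- gloves: carton of gloves, 120 x 230 x 76 mm; bystander, origin under its centre
Things that resemble listed ones, but are neither listed nor needed, are in the scene too. What is shaped like the part that bears well_rim but green is not meant.

How it is judged (in metres and radians):
On the way, in this order (a step that is already met when the one before it is completed fails the run):
1. the lifter is held by the gripper, its fork clear above the holder (z of lifter_fork in the frame of holder above 0.042 m and contact force between the fingers and lifter above 1 N), for 0.1 s.
2. the fork is dipped into the sanitising well, at least 20 mm below its rim, for 0.4 s (horizontal distance between lifter_fork and well_rim below 0.035 m and z of lifter_fork in the frame of well_rim below -0.02 m and contact force between the fingers and lifter above 1 N), for 0.4 s.
3. the plunger is lifted by the fork (value of joint plunger above 0.016 m and contact force between lifter and plunger above 2 N), for 0.2 s.
At the end, for the whole second after the job is handed in: The plunger is held at least 16 mm up of its 20 mm travel, carried by the lifter's fork (more than 2 N between them, slot within 20 mm of the plunger's axis), the lifter upright within 0.3 rad and gripped by the fingers (all of step 3 and contact force between the fingers and lifter above 2 N and angle between lifter_fork's own z axis and vertical below 0.3 rad and horizontal distance between lifter_fork and cap_underside below 0.02 m); the arm keeps its last pose, push and grip.
It fails at once if the gripper or arm touches the plunger (contact force between any of the fingers, the arm and plunger above 1 N).
It fails at once if a bystander is moved by more than 30 mm (distance of any of tape, jar, stapler, spray, notebooks, pen, gloves from where it was at the start of the episode above 0.03 m).
It also fails if it takes over 51 s, if anything falls off the work surface, if the arm or the gripper's body presses on something with over 40 N, if the wrist force passes 120 N, or if a joint passes its speed limit or range.

## Working session

There is one attempt and no reset: what is moved stays moved. The work goes in short steps, Python scripts to look and compute and a shell command to move; the robot and the scene stay as the last step left them, time stands still between calls to the robot, and variables do not carry over. Pictures are saved under pics/ and viewed, and the job is handed in when it is done.

```bash
ls; mkdir -p pics
python3 - <<'E'
from cell import telemetry, optics, env, models
import cv2,numpy as np
print(telemetry.get_obs(), env.tip_reach)
for c in ("scene","top"):
    d=optics.read_camera(c); cv2.imwrite(f"pics/{c}0.png",d["image"])
    print(c,d["fx"],d["fy"],d["cx"],d["cy"],np.round(d["cam_to_world"],3).tolist(),[k for k in d])
E
```

```text
pics
{'time_s': 0.0, 'qpos': array([-67.83345064,  18.43942299,  -4.01358319,  83.17460472,
         1.29368218,  78.5389523 ,  -3.26105176]), 'joint_velocities': array([-0.02544453,  0.00303544, -0.06734877,  0.05013323, -0.01603883,
       -0.01378671,  0.03844927]), 'effort': array([-6.13786688e-05, -4.91290069e+01, -4.03837077e-01, -3.12521124e+01,
       -6.36851834e-02,  4.37316787e-02,  1.98548432e-04]), 'tool_pos': array([0.23660584, 0.60486102, 0.23845968]), 'tool_rot': array([-177.36218693,   89.89206374, -108.7221569 ]), 'force': array([-0.79513446, -0.14670938,  0.45934713]), 'wrist_torque': array([ 0.00071937, -0.00690047, -0.04149998]), 'grip_width': 0.08711524133492121} 0.017
scene 480.85437267356866 480.85437267356866 317.990583503107 246.8469190116811 [[0.757, -0.378, 0.533, 1.001], [0.653, 0.466, -0.597, -0.569], [-0.023, 0.8, 0.599, 0.703], [0.0, 0.0, 0.0, 1.0]] ['image', 'range_z', 'fx', 'fy', 'cx', 'cy', 'cam_to_world']
top 550.063944096571 550.063944096571 321.5625592349082 238.09738105478954 [[-0.028, 0.992, -0.124, 0.296], [-1.0, -0.028, 0.006, 0.051], [0.002, 0.124, 0.992, 1.318], [0.0, 0.0, 0.0, 1.0]] ['image', 'range_z', 'fx', 'fy', 'cx', 'cy', 'cam_to_world']
```

View pics/scene0.png

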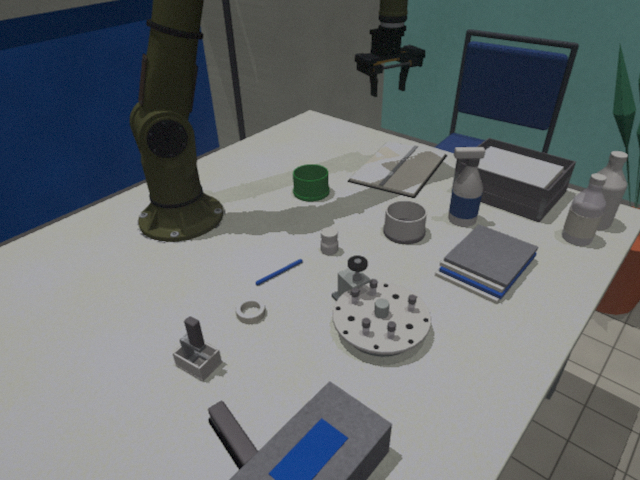

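View pics/top0.png

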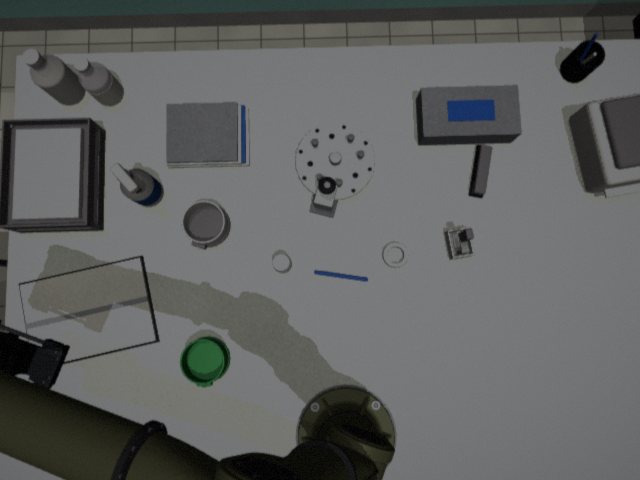

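The scene view shows the lifter in its white holder at about (197,350), the white cup at (405,222), the green decoy cup at (311,182), and the carousel at (382,315) with its black cap at (357,264). The top view shows the same things: holder (459,240), white cup (204,222), green cup (205,360), cap (326,185). Next I'll measure them.

```bash
cat > h.py <<'E'
from cell import telemetry, optics, env, models
import cv2,numpy as np
from scipy.spatial.transform import Rotation as Rn
def cloud(d):
    z=d["range_z"]; v,u=np.mgrid[0:480,0:640]
    p=np.stack([(u-d["cx"])/d["fx"]*z,-(v-d["cy"])/d["fy"]*z,-z],-1)
    T=d["cam_to_world"]; w=p@T[:3,:3].T+T[:3,3]; w[z==0]=np.nan; return w
def ray(d,u,v,zw):
    T=d["cam_to_world"]; r=T[:3,:3]@np.array([(u-d["cx"])/d["fx"],-(v-d["cy"])/d["fy"],-1]); o=T[:3,3]
    return o+r*(zw-o[2])/r[2]
def proj(d,p):
    T=d["cam_to_world"]; c=T[:3,:3].T@(np.asarray(p)-T[:3,3]); return d["cx"]+d["fx"]*c[0]/-c[2], d["cy"]+d["fy"]*c[1]/c[2]
def crop(d,u,v,r,name,k=8):
    im=d["image"][max(0,v-r):v+r,max(0,u-r):u+r]; cv2.imwrite(name,cv2.resize(im,None,fx=k,fy=k,interpolation=cv2.INTER_CUBIC))
E
python3 - <<'E'
from h import *
D={c:optics.read_camera(c) for c in("scene","top")}
hz={"lifter_grip":.09,"lifter_fork":.012,"holder":0,"well_rim":.065,"carousel":0,"cap_underside":.105,"tape":0,"jar":0,"spray":0,"stapler":0}
for l,z in hz.items():
    for c in D:
        for r in models.landmark_of(c,l)[:3]:
            a,b=r["centre"]; u,v=b*640,a*480
            print(l,c,round(r["confidence"],2),round(u),round(v),np.round(ray(D[c],u,v,z),3))
for c,u,v in(("scene",198,345),("top",459,240)): crop(D[c],u,v,35,f"pics/lift_{c}.png")
for c,u,v in(("scene",370,290),("top",330,180)): crop(D[c],u,v,60,f"pics/car_{c}.png",5)
W=cloud(D["top"]); 
for n,(u,v,r) in {"lift":(459,240,22),"well":(204,222,35),"cap":(326,185,14)}.items():
    w=W[v-r:v+r,u-r:u+r].reshape(-1,3); 
    for lo,hi in((.03,.045),(.058,.072),(.1,.13)):
        s=w[(w[:,2]>lo)&(w[:,2]<hi)]; 
        if len(s): print(n,lo,hi,len(s),np.round(s.mean(0),3),np.round(s.min(0),3),np.round(s.max(0),3))
E
```

```text
lifter_grip scene 0.9 194 332 [ 0.449 -0.279  0.09 ]
lifter_grip scene 0.43 355 262 [0.547 0.05  0.09 ]
lifter_grip top 0.75 467 235 [ 0.447 -0.283  0.09 ]
lifter_fork scene 0.56 204 363 [ 0.456 -0.279  0.012]
lifter_fork top 0.7 454 236 [ 0.456 -0.275  0.012]
holder scene 0.69 203 363 [ 0.446 -0.276  0.   ]
holder top 0.89 455 243 [ 0.439 -0.278  0.   ]
well_rim scene 0.94 306 173 [0.183 0.304 0.065]
well_rim scene 0.73 404 211 [0.5   0.312 0.065]
well_rim top 0.87 201 220 [0.502 0.321 0.065]
well_rim top 0.74 203 359 [0.188 0.316 0.065]
well_rim top 0.23 455 246 [ 0.425 -0.263  0.065]
carousel scene 0.72 356 263 [0.484 0.141 0.   ]
carousel scene 0.57 358 305 [0.574 0.031 0.   ]
carousel top 0.81 331 196 [0.564 0.018 0.   ]
carousel top 0.36 338 276 [0.369 0.005 0.   ]
carousel top 0.17 152 190 [0.591 0.454 0.   ]
cap_underside scene 0.66 358 303 [ 0.634 -0.056  0.105]
cap_underside scene 0.55 357 265 [0.566 0.031 0.105]
cap_underside top 0.55 325 185 [0.568 0.033 0.105]
cap_underside top 0.42 457 245 [ 0.424 -0.255  0.105]
tape top 0.74 396 253 [ 0.42  -0.134  0.   ]
jar scene 0.8
[... 355 characters left out ...]
85 478 171 [ 0.617 -0.345  0.   ]
lift 0.03 0.045 183 [ 0.433 -0.279  0.036] [ 0.4   -0.312  0.03 ] [ 0.474 -0.253  0.044]
lift 0.058 0.072 94 [ 0.427 -0.282  0.062] [ 0.411 -0.295  0.058] [ 0.456 -0.272  0.072]
lift 0.1 0.13 102 [ 0.446 -0.279  0.117] [ 0.434 -0.289  0.1  ] [ 0.457 -0.271  0.124]
well 0.03 0.045 197 [0.485 0.324 0.037] [0.44  0.266 0.03 ] [0.544 0.363 0.045]
well 0.058 0.072 274 [0.498 0.315 0.065] [0.449 0.265 0.058] [0.547 0.364 0.072]
cap 0.03 0.045 315 [0.595 0.031 0.039] [ 0.55  -0.003  0.031] [0.618 0.063 0.045]
cap 0.058 0.072 83 [0.565 0.028 0.07 ] [ 0.544 -0.001  0.06 ] [0.602 0.056 0.072]
cap 0.1 0.13 253 [0.564 0.029 0.117] [0.545 0.01  0.107] [0.584 0.048 0.123]
```

View pics/lift_scene.png

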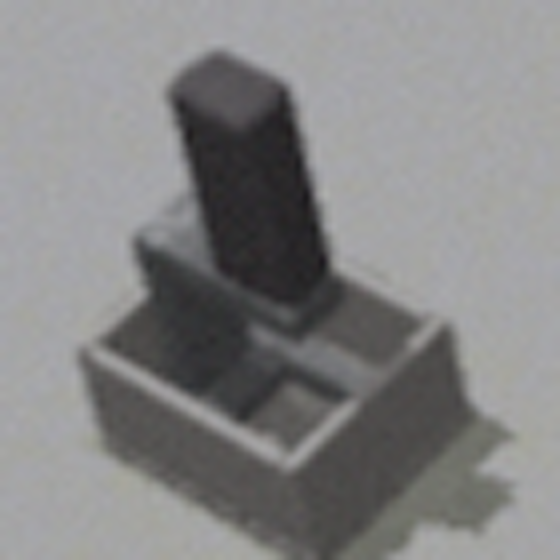

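View pics/lift_top.png

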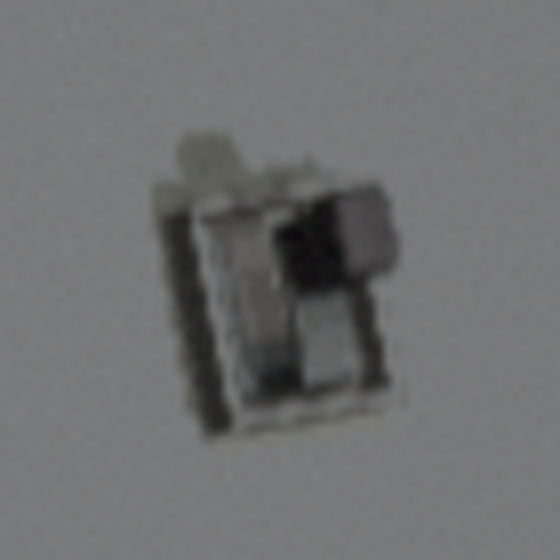

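View pics/car_scene.png

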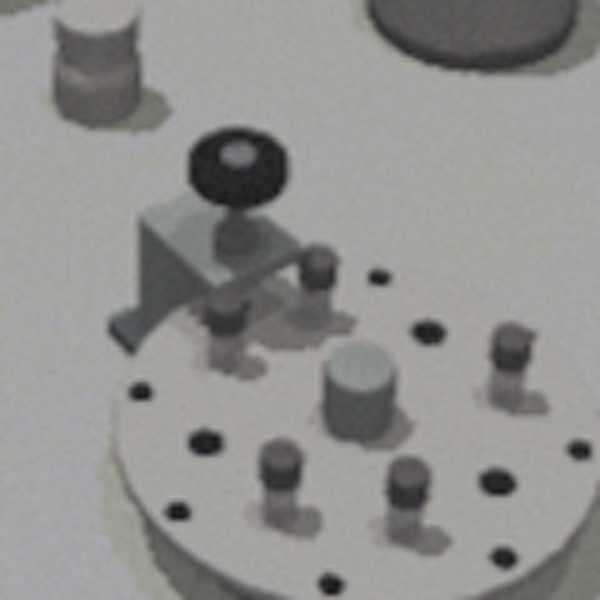

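View pics/car_top.png

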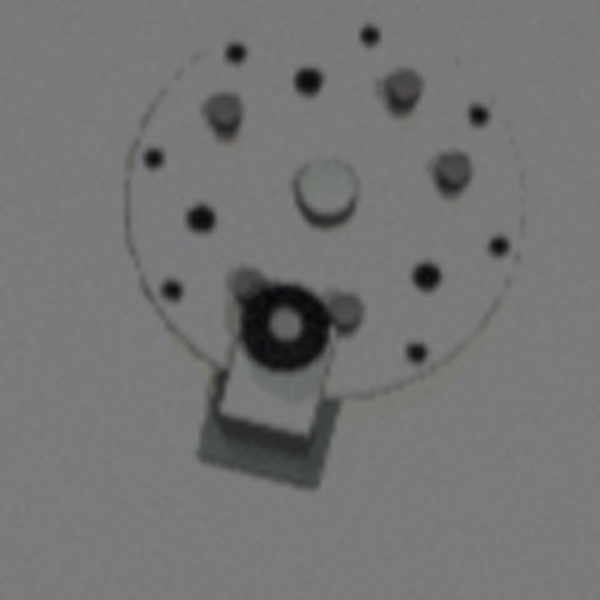

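The crops confirm the choice. The grip block is over the -x (near) half of the white box, with the C spine toward the robot and the prongs toward +x. The white cup at top (204,222) is the well, because the one at (205,360) is green. Now I'll fit the yaw and centres more precisely.

Run:
```python
from h import *
o=telemetry.get_obs(); print(Rn.from_euler('xyz',o["tool_rot"],degrees=True).as_matrix().round(3).tolist())
D={c:optics.read_camera(c) for c in("scene","top")}
allp={}
for c in D:
    W=cloud(D[c]).reshape(-1,3)
    d=lambda x,y,r:(np.hypot(W[:,0]-x,W[:,1]-y)<r)
    print(c)
    for nm,s in {"griptop":d(.446,-.279,.03)&(W[:,2]>.114)&(W[:,2]<.128),"gripall":d(.446,-.279,.03)&(W[:,2]>.075),
       "rim":d(.44,-.279,.06)&(W[:,2]>.031)&(W[:,2]<.042),"bar":d(.44,-.279,.04)&(W[:,2]>.056)&(W[:,2]<.066),
       "captop":d(.566,.03,.035)&(W[:,2]>.111),"base holder":d(.44,-.279,.06)&(W[:,2]>.004)}.items():
        P=W[s]; 
        if len(P)<4: continue
        (cx,cy),(a,b),t=cv2.minAreaRect((P[:,:2]*1000).astype(np.float32))
        print(nm,len(P),"mean",P.mean(0).round(4),"zmed",np.median(P[:,2]).round(4),"rect",round(cx,1),round(cy,1),round(a,1),round(b,1),round(t,1))
    s=d(.5,.315,.07)&(W[:,2]>.06)&(W[:,2]<.070); P=W[s][:,:2]
    (cx,cy),r=cv2.minEnclosingCircle((P*1000).astype(np.float32)); print("well",len(P),cx,cy,r,W[s][:,2].mean())
    A=np.c_[2*P,np.ones(len(P))]; q=np.linalg.lstsq(A,(P**2).sum(1),rcond=None)[0]; print("lsq",q[:2],np.sqrt(q[2]+q[0]**2+q[1]**2))
    dz=W[d(.5,.0,.4)&(abs(W[:,2])<.01)][:,2]; print("desk z",np.median(dz))
```

```text
[[0.0, -0.931, 0.364], [0.0, 0.364, 0.931], [-1.0, -0.0, 0.0]]
scene
griptop 113 mean [ 0.4514 -0.2821  0.119 ] zmed 0.1194 rect 450.3 -280.7 24.4 16.1 15.0
gripall 352 mean [ 0.4542 -0.2837  0.1028] zmed 0.1044 rect 450.4 -281.4 24.6 17.2 8.6
rim 284 mean [ 0.4471 -0.2884  0.0351] zmed 0.0352 rect 439.5 -283.6 69.8 53.3 10.3
bar 133 mean [ 0.4377 -0.2862  0.06  ] zmed 0.0598 rect 437.4 -283.1 50.4 18.3 6.8
captop 239 mean [0.5694 0.0258 0.1164] zmed 0.1167 rect 567.6 28.1 37.1 40.9 36.9
base holder 1664 mean [ 0.4473 -0.286   0.0441] zmed 0.0323 rect 438.3 -274.2 70.6 72.1 9.5
well 226 500.3216857910156 314.2410888671875 52.17508316040039 0.06332118487026621
lsq [0.50153719 0.31432336] 0.04779402191434331
desk z 0.00010016052833583533
top
griptop 75 mean [ 0.4461 -0.2799  0.1197] zmed 0.1196 rect 446.1 -281.1 16.8 22.7 89.8
gripall 138 mean [ 0.4452 -0.2776  0.1088] zmed 0.1164 rect 446.0 -280.9 23.3 17.6 4.6
rim 171 mean [ 0.4338 -0.2784  0.0361] zmed 0.0358 rect 436.7 -282.1 68.0 53.6 8.2
bar 95 mean [ 0.4262 -0.2824  0.0609] zmed 0.061 rect 434.1 -282.9 46.4 18.4 6.5
captop 249 mean [0.5641 0.0292 0.1174] zmed 0.1173 rect 563.9 29.4 38.0 38.6 43.3
base holder 838 mean [ 0.435  -0.2771  0.0396] zmed 0.032 rect 436.7 -277.9 116.5 109.8 79.9
well 249 498.2449035644531 315.4024963378906 50.48883056640625 0.06486309013575028
lsq [0.49776414 0.31533626] 0.04767737838050969
desk z 0.0006640476531016848
```

Run:
```python
from h import *
D={c:optics.read_camera(c) for c in("scene","top")}
for l in("lifter_grip","holder","cap_underside"):
    for c in D:
        for m in models.masks_of(c,l)[:2]:
            e=np.array(m["extent"])*[640,480,640,480]; print(l,c,round(m["confidence"],2),e.round(),m["pixels"].sum())
d=D["top"];im=d["image"]; big=cv2.resize(im[205:275,424:494],None,fx=8,fy=8,interpolation=cv2.INTER_CUBIC); big=cv2.convertScaleAbs(big,alpha=1.8)
def draw(yaw,cx,cy,big):
  R=np.array([[np.cos(yaw),-np.sin(yaw)],[np.sin(yaw),np.cos(yaw)]])
  def box(x0,x1,y0,y1,z,col,o=(cx,cy)):
    P=[proj(d,[*(R@[x,y]+o),z]) for x,y in((x0,y0),(x1,y0),(x1,y1),(x0,y1))]
    cv2.polylines(big,[np.int32([((u-424+.5)*8,(v-205+.5)*8) for u,v in P])],True,col,1)
  return box
b=draw(np.deg2rad(9),.446,-.279,big); b(-12,12,-8,8,0,0) if 0 else None
b(-.012,.012,-.008,.008,.121,(0,0,255))
b(-.036,.014,-.018,.018,.0105,(0,255,255))
b2=draw(np.deg2rad(9),.436,-.280,big); b2(-.034,.034,-.026,.026,.036,(0,255,0)); b2(-.034,.034,-.026,.026,0,(255,0,0))
cv2.imwrite("pics/fit1.png",big)
```

```text
lifter_grip scene 0.64 [178. 318. 209. 363.] 786
lifter_grip top 0.64 [453. 228. 476. 256.] 302
holder scene 0.62 [171. 344. 222. 381.] 956
holder scene 0.41 [347. 254. 367. 278.] 279
holder top 0.95 [444. 229. 474. 263.] 444
cap_underside scene 0.75 [345. 253. 368. 274.] 255
cap_underside top 0.77 [321. 176. 337. 192.] 221
cap_underside top 0.22 [446. 226. 476. 256.] 418
```

View pics/fit1.png

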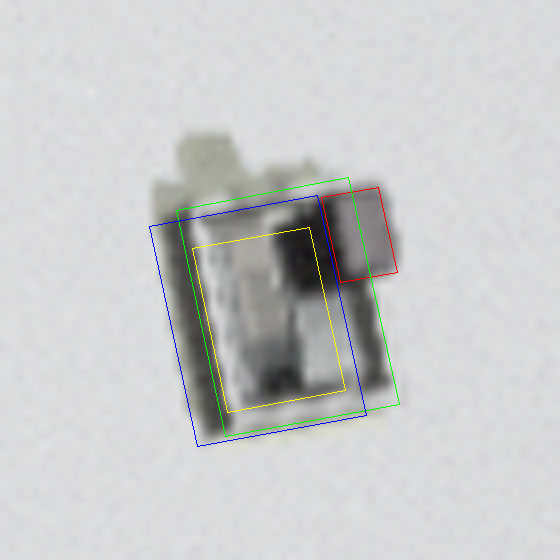

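```bash
cat >> h.py <<'E'
def go(x,y,z,jaw=None,down=True):
    """print tool-frame shift (mm) and turn to reach TCP xyz with tool straight down and jaw (tool z) direction deg"""
    o=telemetry.get_obs(); R=Rn.from_euler('xyz',o["tool_rot"],degrees=True); M=R.as_matrix()
    p=np.array(o["tool_pos"]); ja=np.degrees(np.arctan2(M[1,2],M[0,2]))
    print("t",round(o["time_s"],2),"pos",p.round(4),"jaw",round(ja,2),"tilt",np.degrees(np.arccos(-M[2,0])).round(2),"F",o["force"].round(1),"w",round(o["grip_width"],4),"q",np.round(o["qpos"],0))
    if jaw is None: jaw=ja
    c,s=np.cos(np.radians(jaw)),np.sin(np.radians(jaw)); zt=np.array([c,s,0]); xt=np.array([0,0,-1.]); T=np.c_[xt,np.cross(zt,xt),zt]
    print("shift",(M.T@(np.array([x,y,z])-p)*1000).round(1),"turn",(R.inv()*Rn.from_matrix(T)).as_rotvec().round(3))
E
python3 -c "
from h import *
go(.47,.15,.25,-1)"
```

```text
t 1.7 pos [0.2368 0.6054 0.2396] jaw 68.64 tilt 0.01 F [ 0.2  0.2 -0. ] w 0.087 q [-68.  18.  -4.  83.   1.  79.  -3.]
shift [ -10.4 -383.  -339.1] turn [ 1.215  0.    -0.   ]
```

```bash
python3 -m pendant '[[87,[-1,-30,-27],[0.12,0,0]],[87,[-2,-60,-54],[0.24,0,0]],[87,[-3,-90,-80],[0.36,0,0]],[87,[-4,-120,-107],[0.48,0,0]],[87,[-5,-150,-133],[0.6,0,0]],[87,[-6,-180,-160],[0.72,0,0]],[87,[-7,-210,-186],[0.84,0,0]],[87,[-8,-240,-213],[0.96,0,0]],[87,[-9,-270,-240],[1.08,0,0]],[87,[-10,-300,-266],[1.2,0,0]]]' && python3 -c "
from h import *
go(.448,-.281,.25,-81.5)"
```

```text
time_s: 2.53
tool_pos: [0.4198, 0.2464, 0.25]
tool_rot: [52.8, 89.9, 52.3]
force: [0.8, 1.3, -0.9]
grip_width: 0.0868
t 2.53 pos [0.4198 0.2464 0.25  ] jaw -0.45 tilt 0.06 F [ 0.8  1.3 -0.9] w 0.0868 q [-49.  -2.  15. 105.   1.  77. -34.]
shift [-4.000e-01 -5.271e+02  3.230e+01] turn [ 1.415e+00 -0.000e+00 -1.000e-03]
```

```bash
python3 -m pendant '[[87,[0,-38,12],[0.12,0,0]],[87,[0,-76,24],[0.24,0,0]],[87,[0,-114,36],[0.36,0,0]],[87,[0,-152,45],[0.48,0,0]],[87,[0,-190,50],[0.6,0,0]],[87,[0,-228,50],[0.72,0,0]],[87,[0,-266,50],[0.84,0,0]],[87,[0,-304,50],[0.96,0,0]],[87,[0,-342,48],[1.08,0,0]],[87,[0,-380,45],[1.2,0,0]]]' && python3 -c "
from h import *
go(.448,-.281,.20,-81.5)"
```

```text
time_s: 3.37
tool_pos: [0.4633, -0.1335, 0.25]
tool_rot: [88.4, 89.9, 19.2]
force: [1.0, 0.0, -0.2]
grip_width: 0.0867
t 3.37 pos [ 0.4633 -0.1335  0.25  ] jaw -69.2 tilt 0.08 F [ 1.   0.  -0.2] w 0.0867 q [-26.  -5.  37. 106.   3.  77. -59.]
shift [ 49.9 -66.7 132.4] turn [ 0.215 -0.    -0.001]
```

```bash
python3 -m pendant '[[87,[8,-17,33],[0.1,0,0]],[87,[16,-34,66],[0.2,0,0]],[87,[30,-51,100],[0.215,0,0]],[87,[50,-67,132],[0.215,0,0]],[87,[50,-67,132],[0.215,0,0]]]'
python3 - <<'E'
from h import *
D={c:optics.read_camera(c) for c in("scene","top")}
for c in D: cv2.imwrite(f"pics/{c}2.png",D[c]["image"])
go(.448,-.281,.09,-81.5)
o=telemetry.get_obs()
W=cloud(D["scene"]).reshape(-1,3); s=(np.hypot(W[:,0]-.447,W[:,1]+.28)<.025)&(W[:,2]>.075)&(W[:,2]<.124); P=W[s]
print(len(P),cv2.minAreaRect((P[:,:2]*1000).astype(np.float32)))
for l in("lifter_grip",):
  for c in D: print([(c,r["confidence"],ray(D[c],r["centre"][1]*640,r["centre"][0]*480,.09).round(3)) for r in models.landmark_of(c,l)[:2]])
E
```

```text
time_s: 3.78
tool_pos: [0.4441, -0.2861, 0.1969]
tool_rot: [-61.1, 89.6, -142.9]
force: [-1.7, 0.6, -0.1]
grip_width: 0.0869
t 3.88 pos [ 0.4474 -0.2802  0.1987] jaw -81.42 tilt 0.13 F [0.4 1.  0.1] w 0.0869 q [-16.   6.  48. 105.  -4.  71. -48.]
shift [108.7   0.8   0.9] turn [ 0.001 -0.     0.002]
353 ((450.3816833496094, -281.5279846191406), (24.719205856323242, 17.00263786315918), 9.567645072937012)
[('scene', 0.71, array([ 0.445, -0.283,  0.09 ])), ('scene', 0.51, array([0.761, 0.196, 0.09 ]))]
[('top', 0.58, array([0.692, 0.296, 0.09 ]))]
```

View pics/scene2.png

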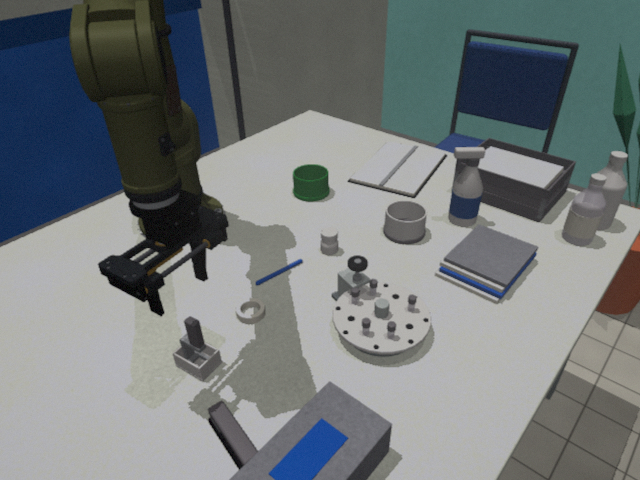

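```bash
python3 -m pendant '[[87,[30,1,1],[0,0,0]],[87,[60,1,1],[0,0,0]],[87,[85,1,1],[0,0,0]],[87,[100,1,1],[0,0,0]],[87,[109,1,1],[0,0,0]],[87,[109,1,1],[0,0,0]]]'
python3 - <<'E'
from h import *
go(.448,-.281,.09,-81.5)
D={c:optics.read_camera(c) for c in("scene","top")}
crop(D["scene"],190,320,70,"pics/g1.png",5);crop(D["top"],465,235,60,"pics/g1t.png",5)
E
```

```text
time_s: 4.48
tool_pos: [0.4497, -0.2777, 0.0894]
tool_rot: [-138.6, 89.9, 140.4]
force: [-0.2, 0.9, 0.5]
grip_width: 0.0869
t 4.48 pos [ 0.4497 -0.2777  0.0894] jaw -81.03 tilt 0.14 F [-0.2  0.9  0.5] w 0.0869 q [-12.  14.  46. 112. -12.  59. -42.]
shift [-0.6 -2.2  3. ] turn [ 0.008 -0.002  0.002]
```

View pics/g1.png

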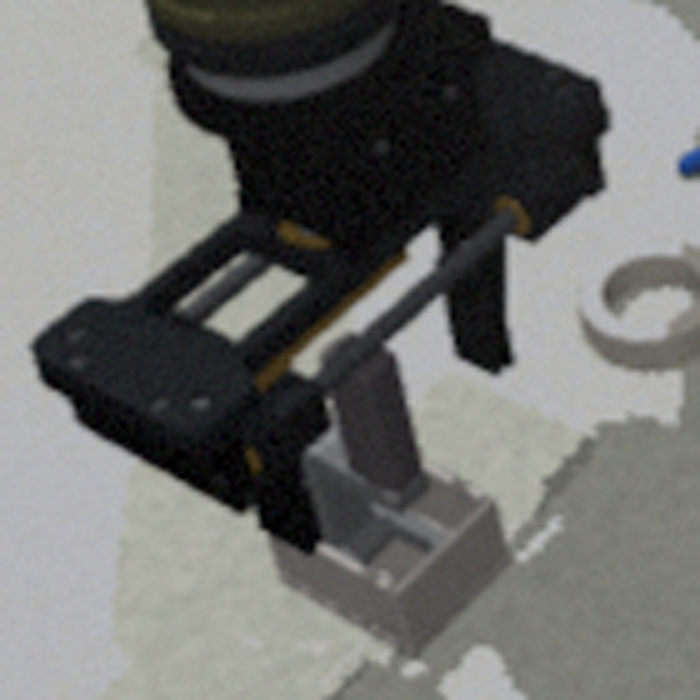

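The fingers straddle the grip block, one on each side along y, and clear the box rim. Closing now.

```bash
python3 -m pendant '[[10,[0,-1,1],[0,0,0]],[5,[0,-1,1],[0,0,0]],[5,[0,-1,1],[0,0,0]],[5,[0,-1,1],[0,0,0]],[5,[0,-1,1],[0,0,0]],[5,[0,-1,1],[0,0,0]],[5,[0,-1,1],[0,0,0]],[5,[0,-1,1],[0,0,0]],[5,[0,-1,1],[0,0,0]],[5,[0,-1,1],[0,0,0]]]' 45
python3 - <<'E'
from h import *
go(.448,-.281,.19,-81.5)
E
```

```text
time_s: 5.42
tool_pos: [0.4489, -0.281, 0.0905]
tool_rot: [-140.8, 90.0, 138.1]
force: [0.2, 0.5, -0.9]
grip_width: 0.0286
t 5.42 pos [ 0.4489 -0.281   0.0905] jaw -81.19 tilt 0.0 F [ 0.2  0.5 -0.9] w 0.0286 q [-12.  14.  47. 111. -12.  59. -42.]
shift [-99.5  -0.9  -0.1] turn [ 0.005 -0.     0.   ]
```

```bash
python3 -m pendant '[[5,[0,0,0],[0,0,0]],[5,[0,0,0],[0,0,0]],[5,[0,0,0],[0,0,0]],[5,[0,0,0],[0,0,0]],[5,[0,0,0],[0,0,0]],[5,[0,0,0],[0,0,0]]]'
python3 - <<'E'
from h import *
go(.448,-.281,.19,-81.5)
E
```

```text
time_s: 5.92
tool_pos: [0.4489, -0.281, 0.0905]
tool_rot: [-167.9, 90.0, 110.9]
force: [-0.7, -0.5, -0.4]
grip_width: 0.016
t 5.92 pos [ 0.4489 -0.281   0.0905] jaw -81.19 tilt 0.0 F [-0.7 -0.5 -0.4] w 0.016 q [-12.  14.  47. 111. -12.  59. -42.]
shift [-99.5  -0.9  -0.1] turn [ 0.005 -0.     0.   ]
```

Gripped at 16.0 mm. Next I lift straight up.

```bash
python3 -m pendant '[[5,[-10,0,0],[0,0,0]],[5,[-25,0,0],[0,0,0]],[5,[-45,0,0],[0,0,0]],[5,[-70,0,0],[0,0,0]],[5,[-100,0,0],[0,0,0]],[5,[-130,0,0],[0,0,0]],[5,[-150,0,0],[0,0,0]],[5,[-150,0,0],[0,0,0]],[5,[-150,0,0],[0,0,0]]]'
python3 - <<'E'
from h import *
go(.47,0,.24,-70)
D={c:optics.read_camera(c) for c in("scene","top")}
crop(D["scene"],200,300,75,"pics/l1.png",5);crop(D["top"],465,235,60,"pics/l1t.png",5)
E
```

```text
time_s: 6.67
tool_pos: [0.4494, -0.2813, 0.242]
tool_rot: [77.0, 89.8, -4.2]
force: [-0.3, -0.2, -1.4]
grip_width: 0.0156
t 6.67 pos [ 0.4494 -0.2813  0.242 ] jaw -81.19 tilt 0.17 F [-0.3 -0.2 -1.4] w 0.0156 q [-17.   4.  48. 102.  -3.  76. -49.]
shift [   2.    63.4 -274.9] turn [-0.195  0.001 -0.003]
```

View pics/l1.png

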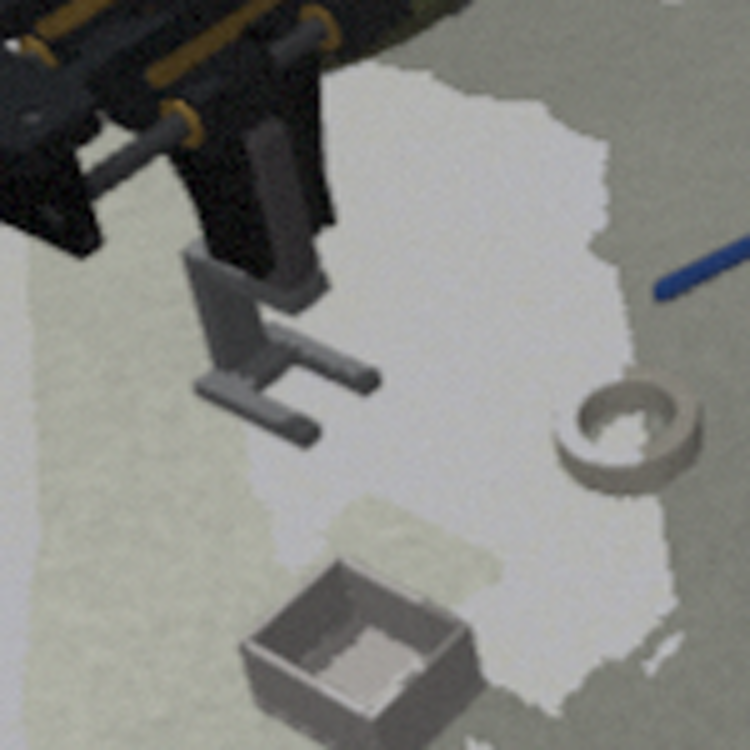

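The lifter hangs upright from the gripper with the fork open to +x, and the box is empty. I'm carrying it to the well at fork height 0.16 m.

```bash
python3 -m pendant '[[5,[0,6,-25],[0,0,0]],[5,[0,15,-60],[-0.03,0,0]],[5,[0,25,-100],[-0.06,0,0]],[5,[0,35,-140],[-0.1,0,0]],[5,[0,45,-180],[-0.13,0,0]],[5,[0,55,-220],[-0.16,0,0]],[5,[0,65,-260],[-0.2,0,0]],[5,[0,75,-300],[-0.23,0,0]],[5,[0,84,-335],[-0.26,0,0]],[5,[0,92,-370],[-0.28,0,0]]]' && python3 -c "
from h import *
go(.503,.312,.24,-65)"
```

```text
time_s: 7.6
tool_pos: [0.482, 0.1007, 0.2389]
tool_rot: [-94.3, 89.8, -159.4]
force: [0.5, -0.7, -0.5]
grip_width: 0.0158
t 7.6 pos [0.482  0.1007 0.2389] jaw -65.02 tilt 0.17 F [ 0.5 -0.7 -0.5] w 0.0158 q [-39.  -1.  24. 106.   1.  76. -80.]
shift [  -1.4  108.3 -182.7] turn [-0.    -0.     0.003]
```

```bash
python3 -m pendant '[[5,[-1,19,-32],[0,0,0]],[5,[-1,38,-64],[0,0,0]],[5,[-1,57,-96],[0,0,0]],[5,[-1,76,-128],[0,0,0]],[5,[-1,95,-160],[0,0,0]],[5,[-1,108,-183],[0,0,0]],[5,[-1,108,-183],[0,0,0]],[5,[-1,108,-183],[0,0,0]]]'
python3 - <<'E'
from h import *
go(.503,.312,.115,-65)
D={c:optics.read_camera(c) for c in("scene","top")}
cv2.imwrite("pics/w1.png",D["scene"]["image"]);cv2.imwrite("pics/w1t.png",D["top"]["image"])
# fork points
W=cloud(D["scene"]).reshape(-1,3); p=telemetry.get_obs()["tool_pos"]
s=(np.hypot(W[:,0]-p[0],W[:,1]-p[1])<.06)&(abs(W[:,2]-(p[2]-.081))<.008); P=W[s]; print(len(P),P.min(0),P.max(0),np.median(P,0))
print(cv2.minAreaRect((P[:,:2]*1000).astype(np.float32)), p)
h,e=np.histogram(W[(np.hypot(W[:,0]-p[0],W[:,1]-p[1])<.05),2],bins=np.arange(.1,.22,.004)); print(dict(zip(e.round(3),h)))
E
```

```text
time_s: 8.27
tool_pos: [0.5028, 0.3116, 0.2389]
tool_rot: [-73.9, 89.7, -138.8]
force: [-0.0, -1.7, -1.1]
grip_width: 0.0157
t 8.27 pos [0.5028 0.3116 0.2389] jaw -64.94 tilt 0.26 F [-0.  -1.7 -1.1] w 0.0157 q [-48.  11.  16.  92.  -3.  77. -97.]
shift [123.9   0.9  -0.4] turn [0.001 0.001 0.004]
180 [0.47212163 0.27839991 0.15124972] [0.52259945 0.33395035 0.16664126] [0.49248102 0.29908214 0.15749236]
((493.4658508300781, 305.11859130859375), (49.46892166137695, 43.84159851074219), 24.611724853515625) [0.50404278 0.30860574 0.24003969]
{np.float64(0.1): np.int64(0), np.float64(0.104): np.int64(0), np.float64(0.108): np.int64(0), np.float64(0.112): np.int64(0), np.float64(0.116): np.int64(0), np.float64(0.12): np.int64(0), np.float64(0.124): np.int64(0), np.float64(0.128): np.int64(0), np.float64(0.132): np.int64(0), np.float64(0.136): np.int64(0), np.float64(0.14): np.int64(0), np.float64(0.144): np.int64(0), np.float64(0.148): np.int64(2), np.float64(0.152): np.int64(45), np.float64(0.156): np.int64(113), np.float64(0.16): np.int64(15), np.float64(0.164): np.int64(9), np.float64(0.168): np.int64(7), np.float64(0.172): np.int64(5), np.float64(0.176): np.int64(7), np.float64(0.18): np.int64(6), np.float64(0.184): np.int64(5), np.float64(0.188): np.int64(9), np.float64(0.192): np.int64(6), np.float64(0.196): np.int64(7), np.float64(0.2): np.int64(32), np.float64(0.204): np.int64(56), np.float64(0.208): np.int64(36), np.float64(0.212): np.int64(18)}
```

View pics/w1.png

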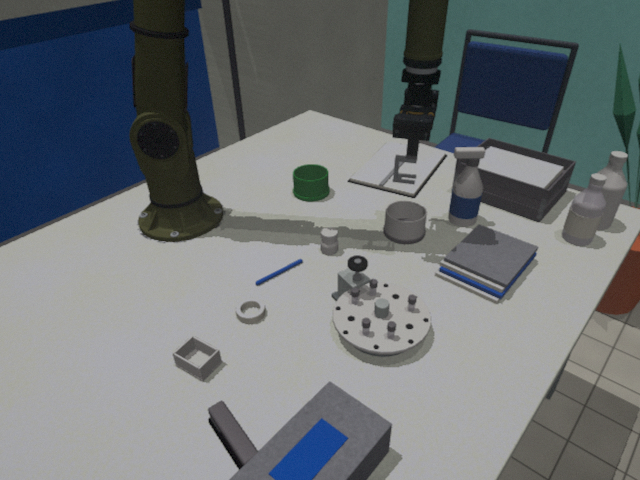

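View pics/w1t.png

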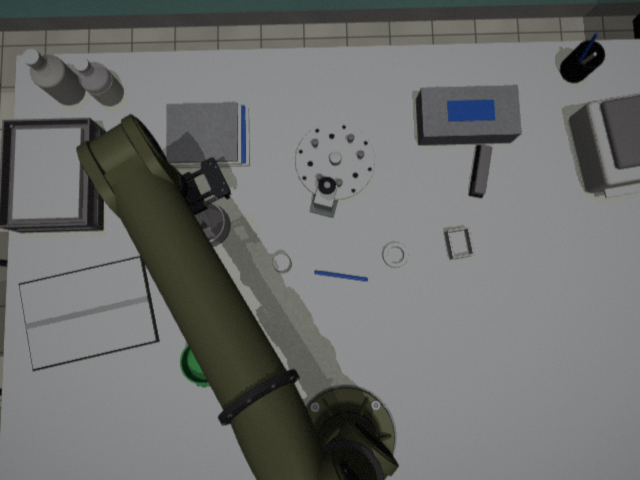

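The fork hangs above the white cup; the fork depth points centre about 11 mm behind the TCP, as the lifter's geometry predicts. The spray bottle is clear, so I dip now.

```bash
python3 -m pendant '[[5,[20,1,0],[0,0,0]],[5,[45,1,0],[0,0,0]],[5,[70,1,0],[0,0,0]],[5,[90,1,0],[0,0,0]],[5,[105,1,0],[0,0,0]],[5,[115,1,0],[0,0,0]],[5,[122,1,0],[0,0,0]],[5,[124,1,0],[0,0,0]],[5,[124,1,0],[0,0,0]],[5,[124,1,0],[0,0,0]]]'
python3 - <<'E'
from h import *
go(.503,.312,.24,-65)
D={c:optics.read_camera(c) for c in("scene","top")}
crop(D["scene"],415,190,60,"pics/d1.png",6);crop(D["top"],190,195,60,"pics/d1t.png",6)
E
```

```text
time_s: 9.2
tool_pos: [0.5058, 0.3107, 0.1186]
tool_rot: [100.4, 89.9, 35.3]
force: [0.0, -1.0, 0.3]
grip_width: 0.0158
t 9.2 pos [0.5058 0.3107 0.1186] jaw -65.16 tilt 0.1 F [ 0.  -1.   0.3] w 0.0158 q [-48.  17.  16. 100.  -5.  64. -95.]
shift [-121.4   -1.8   -2.4] turn [-0.003 -0.    -0.002]
```

View pics/d1.png

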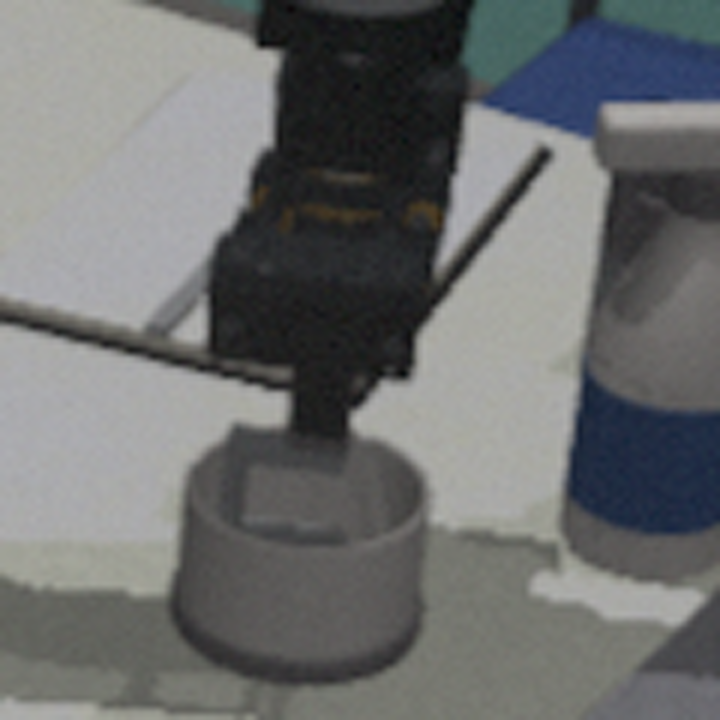

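View pics/d1t.png

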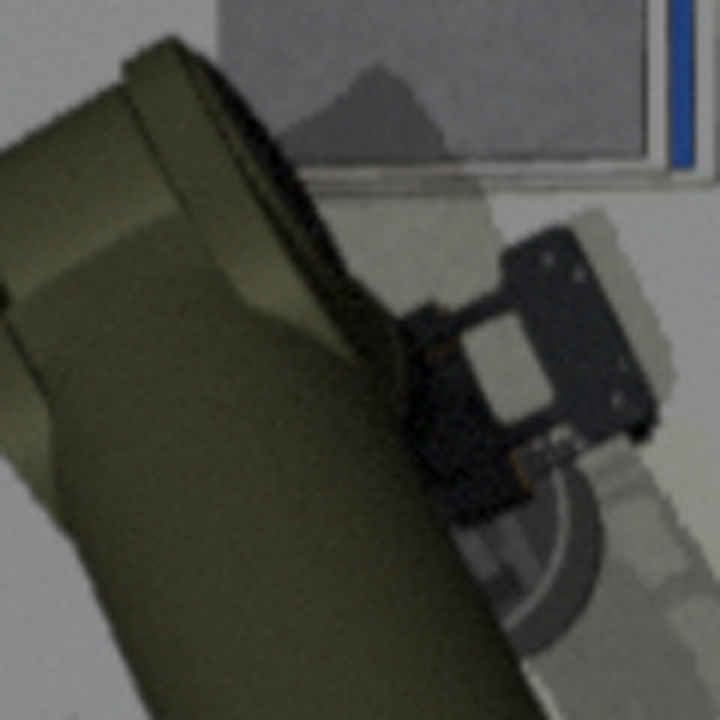

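The fork is inside the white cup and touches nothing. I'll go 6 mm deeper for margin and hold there for about a second.

```bash
python3 -m pendant '[[5,[6,0,0],[0,0,0]],[5,[6,0,0],[0,0,0]],[5,[6,0,0],[0,0,0]],[5,[6,0,0],[0,0,0]],[5,[6,0,0],[0,0,0]],[5,[6,0,0],[0,0,0]],[5,[6,0,0],[0,0,0]],[5,[6,0,0],[0,0,0]],[5,[6,0,0],[0,0,0]],[5,[6,0,0],[0,0,0]]]'
python3 - <<'E'
from h import *
go(.503,.312,.235,-65)
E
```

```text
time_s: 10.13
tool_pos: [0.5052, 0.3106, 0.1116]
tool_rot: [96.9, 90.0, 31.8]
force: [0.4, -0.8, -0.9]
grip_width: 0.0157
t 10.13 pos [0.5052 0.3106 0.1116] jaw -65.15 tilt 0.01 F [ 0.4 -0.8 -0.9] w 0.0157 q [-48.  17.  16. 101.  -5.  63. -95.]
shift [-123.4   -1.4   -2.2] turn [-0.003 -0.    -0.   ]
```

```bash
python3 -m pendant '[[5,[-20,0,0],[0,0,0]],[5,[-50,0,0],[0,0,0]],[5,[-80,0,0],[0,0,0]],[5,[-105,0,0],[0,0,0]],[5,[-123,0,0],[0,0,0]],[5,[-123,0,0],[0,0,0]]]'
python3 - <<'E'
from h import *
go(.485,.0287,.235,-90)
E
```

```text
time_s: 10.63
tool_pos: [0.5073, 0.3118, 0.2396]
tool_rot: [103.1, 89.5, 37.9]
force: [0.7, -0.5, 0.6]
grip_width: 0.0157
t 10.63 pos [0.5073 0.3118 0.2396] jaw -65.15 tilt 0.49 F [ 0.7 -0.5  0.6] w 0.0157 q [-48.  11.  16.  92.  -3.  76. -97.]
shift [   3.  -139.2  247.6] turn [ 0.434 -0.004 -0.008]
```

```bash
python3 -m pendant '[[5,[0,-16,28],[0.05,0,0]],[5,[0,-32,57],[0.1,0,0]],[5,[0,-48,86],[0.16,0,0]],[5,[0,-64,114],[0.22,0,0]],[5,[0,-80,142],[0.28,0,0]],[5,[0,-96,171],[0.34,0,0]],[5,[0,-112,199],[0.4,0,0]],[5,[0,-128,228],[0.434,0,0]],[5,[0,-139,247],[0.434,0,0]],[5,[0,-139,247],[0.434,0,0]]]'
python3 - <<'E'
from h import *
go(.485,.0287,.175,-90)
E
```

```text
time_s: 11.47
tool_pos: [0.482, 0.0219, 0.2338]
tool_rot: [-29.7, 89.9, -120.2]
force: [0.2, -0.5, -1.2]
grip_width: 0.0157
t 11.47 pos [0.482  0.0219 0.2338] jaw -90.5 tilt 0.11 F [ 0.2 -0.5 -1.2] w 0.0157 q [-36.  -3.  29. 107.   2.  75. -98.]
shift [58.8  3.  -7. ] turn [-0.009  0.002  0.001]
```

```bash
python3 -m pendant '[[5,[15,3,-5],[0,0,0]],[5,[35,3,-5],[0,0,0]],[5,[50,3,-5],[0,0,0]],[5,[58,3,-5],[0,0,0]],[5,[58,3,-5],[0,0,0]],[5,[58,3,-5],[0,0,0]]]'
python3 - <<'E'
from h import *
D={c:optics.read_camera(c) for c in("scene","top")}
go(.566,.0287,.175,-90)
d=D["scene"]; 
p=telemetry.get_obs()["tool_pos"]; 
for c in D:
    W=cloud(D[c]).reshape(-1,3)
    x=W[:,0]-p[0];y=W[:,1]-p[1]
    s=(x>-.045)&(x<.03)&(abs(y)<.03)&(W[:,2]>.084)&(W[:,2]<.102); P=W[s]
    if len(P)>5: print(c,"fork",len(P),P.min(0).round(4),P.max(0).round(4),np.percentile(P[:,2],[50,80,95]).round(4),cv2.minAreaRect((P[:,:2]*1000).astype(np.float32)))
    s=(np.hypot(W[:,0]-.566,W[:,1]-.029)<.03)&(W[:,2]>.108); P=W[s]
    if len(P)>5: print(c,"cap",len(P),P.min(0).round(4),P.max(0).round(4),cv2.minEnclosingCircle((P[:,:2]*1000).astype(np.float32)))
crop(D["scene"],345,255,50,"pics/p1.png",7);crop(D["top"],330,200,50,"pics/p1t.png",7)
E
```

```text
time_s: 11.97
tool_pos: [0.4856, 0.0333, 0.1762]
tool_rot: [-68.5, 89.9, -158.5]
force: [-0.4, 0.7, -0.8]
grip_width: 0.0158
t 12.07 pos [0.4865 0.0333 0.1774] jaw -90.0 tilt 0.09 F [-1.  -0.  -0.2] w 0.0159 q [-36.   0.  29. 111.  -0.  68. -97.]
shift [ 2.5 79.5  4.6] turn [ 0.    -0.    -0.002]
scene fork 250 [0.4497 0.0137 0.0878] [0.5005 0.0538 0.1018] [0.0951 0.0966 0.098 ] ((474.9964294433594, 33.6316032409668), (39.98377227783203, 50.74657440185547), 89.46029663085938)
scene cap 261 [0.548  0.0084 0.1081] [0.5884 0.0484 0.1202] ((567.9058227539062, 29.29918670654297), 21.279300689697266)
```

View pics/p1.png

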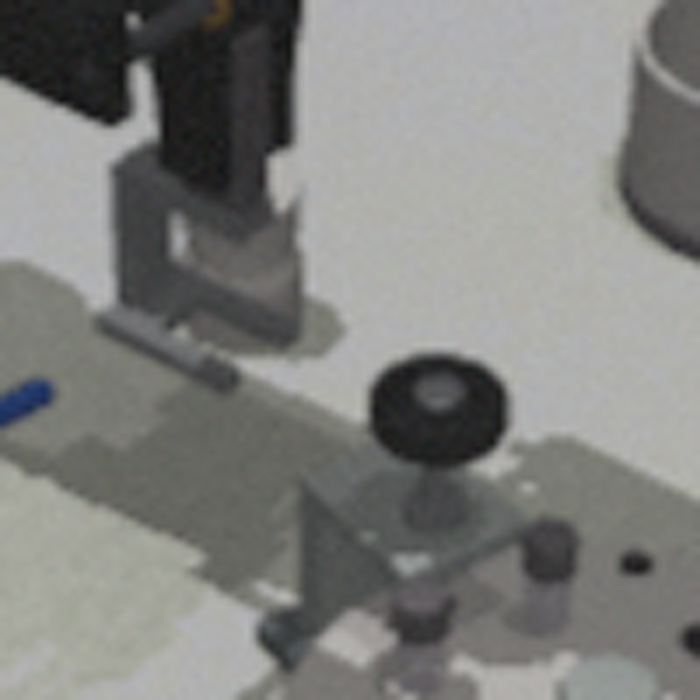

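View pics/p1t.png

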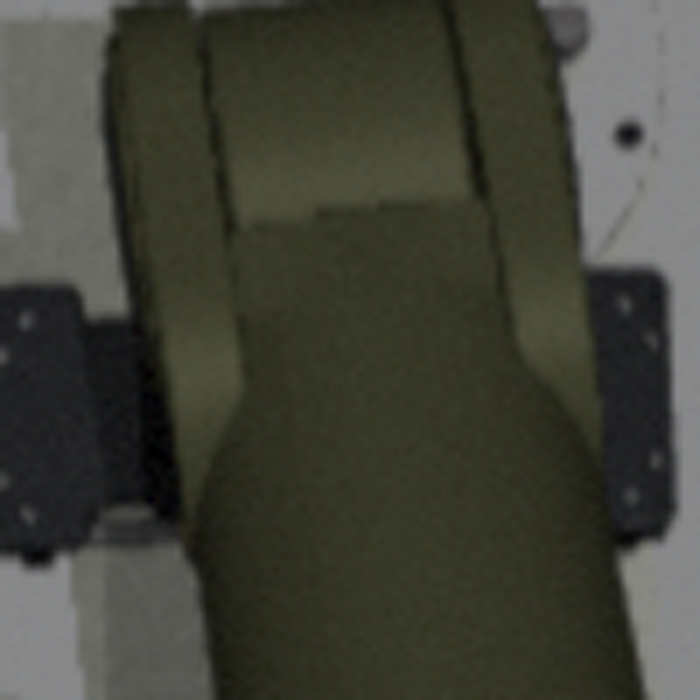

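Both parts are visible in the same scene frame. The fork's slot centre is at about (0.486, 0.0336, 0.0965) and the cap axis at about (0.568, 0.029), so I need +82 mm in x and -5 mm in y. I'll align sideways, lower 3 mm, then slide in.

```bash
python3 -m pendant '[[5,[3,5,5],[0,0,0]],[5,[3,10,5],[0,0,0]],[5,[3,20,5],[0,0,0]],[5,[3,30,5],[0,0,0]],[5,[3,38,5],[0,0,0]],[5,[3,45,5],[0,0,0]],[5,[3,50,5],[0,0,0]],[5,[3,50,5],[0,0,0]]]'
python3 - <<'E'
from h import *
D={c:optics.read_camera(c) for c in("scene",)}
go(.568,.0287,.175,-90)
crop(D["scene"],350,250,45,"pics/p2.png",8)
p=telemetry.get_obs()["tool_pos"]; W=cloud(D["scene"]).reshape(-1,3); x=W[:,0]-p[0];y=W[:,1]-p[1]
s=(x>-.045)&(x<.006)&(abs(y)<.03)&(W[:,2]>.084)&(W[:,2]<.102); P=W[s]
print("fork",P.min(0).round(4),P.max(0).round(4),np.percentile(P[:,2],[50,80,95]).round(4),cv2.minAreaRect((P[:,:2]*1000).astype(np.float32)))
E
```

```text
time_s: 12.73
tool_pos: [0.537, 0.028, 0.1734]
tool_rot: [22.4, 90.0, -67.6]
force: [1.0, -0.2, -0.5]
grip_width: 0.0159
t 12.78 pos [0.5362 0.028  0.1733] jaw -90.02 tilt 0.04 F [ 0.6 -0.1 -0.9] w 0.0159 q [-34.   7.  30. 105.  -4.  68. -92.]
shift [-1.7 31.8 -0.7] turn [-0.     0.001  0.   ]
fork [0.5006 0.0086 0.0867] [0.5417 0.0471 0.1016] [0.0926 0.0941 0.0992] ((521.2902221679688, 27.890151977539062), (38.22490310668945, 41.11117172241211), 89.20465850830078)
```

View pics/p2.png

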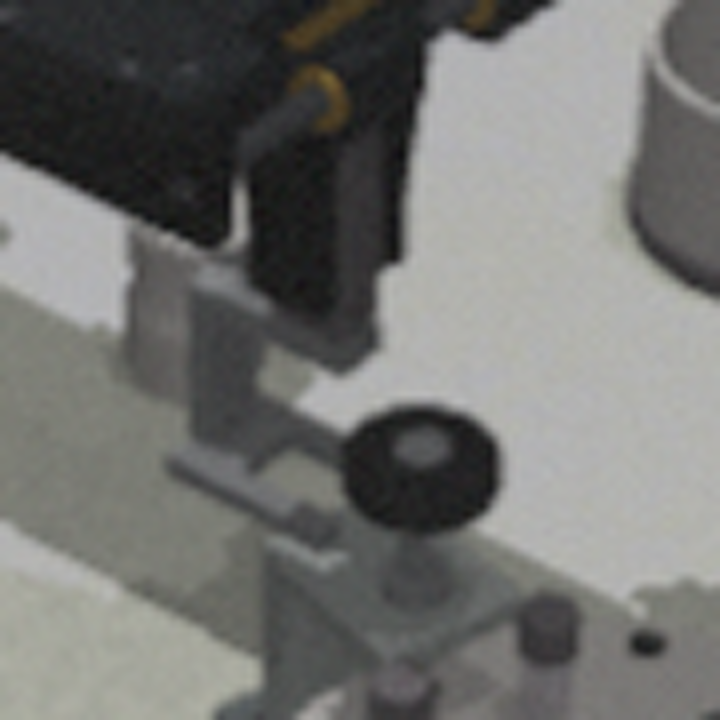

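The prongs sit level beneath the cap rim, one on each side of the stem, above the bracket plate. Fork y agrees with the cap to within 1 mm, so I'm advancing 31 mm.

```bash
python3 -m pendant '[[5,[0,8,-1],[0,0,0]],[5,[0,16,-1],[0,0,0]],[5,[0,24,-1],[0,0,0]],[5,[0,31,-1],[0,0,0]],[5,[0,31,-1],[0,0,0]],[5,[0,31,-1],[0,0,0]]]'
python3 - <<'E'
from h import *
D={c:optics.read_camera(c) for c in("scene",)}
go(.568,.0287,.175,-90)
crop(D["scene"],355,250,45,"pics/p3.png",8)
p=telemetry.get_obs()["tool_pos"]; W=cloud(D["scene"]).reshape(-1,3); x=W[:,0]-p[0];y=W[:,1]-p[1]
s=(x>-.045)&(x<-.012)&(abs(y)<.03)&(W[:,2]>.084)&(W[:,2]<.102); P=W[s]
print("fork",P.min(0).round(4),P.max(0).round(4))
s=(np.hypot(W[:,0]-.566,W[:,1]-.029)<.03)&(W[:,2]>.108)&(W[:,2]<.125); P=W[s];print("cap",P.min(0).round(4),P.max(0).round(4))
E
```

```text
time_s: 13.28
tool_pos: [0.5671, 0.0289, 0.1734]
tool_rot: [-39.1, 90.0, -129.1]
force: [0.4, -0.4, -0.6]
grip_width: 0.0157
t 13.33 pos [0.5667 0.0289 0.1734] jaw -90.02 tilt 0.04 F [ 0.   0.4 -2. ] w 0.016 q [-33.  12.  31. 101.  -6.  69. -90.]
shift [-1.6  1.3  0.2] turn [-0.     0.     0.001]
fork [0.5312 0.0096 0.085 ] [0.5547 0.0359 0.1019]
cap [0.5376 0.0078 0.1085] [0.5886 0.0498 0.1243]
```

View pics/p3.png

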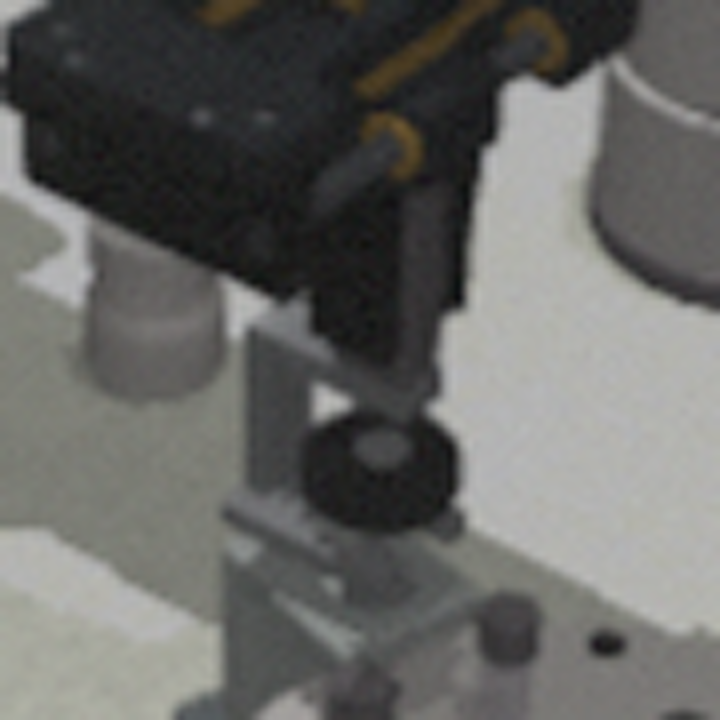

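The stem is in the slot and the cap is under the C's top bar, with clearance. Lifting in stages and watching the force.

```bash
python3 -m pendant '[[5,[-3,1,0],[0,0,0]],[5,[-6,1,0],[0,0,0]],[5,[-9,1,0],[0,0,0]],[5,[-12,1,0],[0,0,0]],[5,[-15,1,0],[0,0,0]],[5,[-18,1,0],[0,0,0]],[5,[-20,1,0],[0,0,0]],[5,[-20,1,0],[0,0,0]]]' 55
python3 - <<'E'
from h import *
D={c:optics.read_camera(c) for c in("scene",)}
go(.568,.0287,.205,-90)
W=cloud(D["scene"]).reshape(-1,3)
s=(np.hypot(W[:,0]-.568,W[:,1]-.029)<.018)&(W[:,2]>.108)&(W[:,2]<.142); P=W[s];print("cap z",np.percentile(P[:,2],[50,80,95]).round(4))
E
```

```text
time_s: 14.0
tool_pos: [0.5678, 0.0291, 0.1934]
tool_rot: [-115.2, 90.0, 154.8]
force: [1.7, 0.8, -8.1]
grip_width: 0.0159
t 14.05 pos [0.5678 0.0291 0.1933] jaw -90.01 tilt 0.01 F [ 1.9  0.3 -7.7] w 0.0159 q [-33.  11.  31. 100.  -6.  71. -91.]
shift [-11.7   0.2   0.4] turn [-0.  0.  0.]
cap z [0.1248 0.1259 0.1267]
```

```bash
python3 -m pendant '[[5,[-2,0,0],[0,0,0]],[5,[-4,0,0],[0,0,0]],[5,[-6,0,0],[0,0,0]],[5,[-8,0,0],[0,0,0]],[5,[-9,0,0],[0,0,0]],[5,[-9,0,0],[0,0,0]],[5,[-9,0,0],[0,0,0]]]'
python3 - <<'E'
from h import *
D={c:optics.read_camera(c) for c in("scene",)}
go(.568,.0287,.205,-90)
W=cloud(D["scene"]).reshape(-1,3)
s=(np.hypot(W[:,0]-.568,W[:,1]-.029)<.018)&(W[:,2]>.108)&(W[:,2]<.150); P=W[s];print("cap z",np.percentile(P[:,2],[50,80,95]).round(4))
E
```

```text
time_s: 14.63
tool_pos: [0.5678, 0.0291, 0.2025]
tool_rot: [-136.2, 90.0, 133.8]
force: [3.7, 1.1, -9.6]
grip_width: 0.0156
t 14.68 pos [0.5678 0.0291 0.2025] jaw -90.01 tilt 0.01 F [ 2.3 -0.  -9.6] w 0.0155 q [-33.  10.  31.  99.  -6.  72. -91.]
shift [-2.5  0.2  0.4] turn [-0. -0.  0.]
cap z [0.1337 0.1346 0.1355]
```

```bash
python3 -m pendant '[[5,[-0.5,0,0],[0,0,0]],[5,[-1,0,0],[0,0,0]],[5,[-1.5,0,0],[0,0,0]],[5,[-2,0,0],[0,0,0]],[5,[-2,0,0],[0,0,0]],[5,[-2,0,0],[0,0,0]]]'
python3 - <<'E'
from h import *
go(.568,.0287,.205,-90)
E
```

```text
time_s: 15.18
tool_pos: [0.5678, 0.0291, 0.2046]
tool_rot: [-139.5, 90.0, 130.5]
force: [3.5, 1.8, -9.0]
grip_width: 0.0157
t 15.18 pos [0.5678 0.0291 0.2046] jaw -90.01 tilt 0.01 F [ 3.5  1.8 -9. ] w 0.0157 q [-33.  10.  31.  99.  -5.  72. -91.]
shift [-0.4  0.2  0.4] turn [-0. -0.  0.]
```

```bash
python3 -m pendant '[[5,[-0.5,0,0],[0,0,0]],[5,[-1,0,0],[0,0,0]],[5,[-1,0,0],[0,0,0]],[5,[-1,0,0],[0,0,0]]]'
python3 - <<'E'
from h import *
D={c:optics.read_camera(c) for c in("scene","top")}
go(.568,.0287,.205,-90)
W=cloud(D["scene"]).reshape(-1,3)
s=(np.hypot(W[:,0]-.568,W[:,1]-.029)<.018)&(W[:,2]>.108)&(W[:,2]<.150); P=W[s];print("cap z",np.percentile(P[:,2],[50,80,95]).round(4))
crop(D["scene"],355,250,45,"pics/p4.png",8); cv2.imwrite("pics/end.png",D["scene"]["image"])
E
```

```text
time_s: 15.52
tool_pos: [0.5678, 0.0291, 0.2055]
tool_rot: [-123.9, 90.0, 146.1]
force: [1.1, 0.1, -10.0]
grip_width: 0.0158
t 15.62 pos [0.5678 0.0291 0.2056] jaw -90.01 tilt 0.01 F [  2.5   1.  -10.6] w 0.0158 q [-33.  10.  31.  99.  -5.  73. -91.]
shift [0.6 0.2 0.4] turn [-0. -0.  0.]
cap z [0.1368 0.1377 0.1386]
```

View pics/p4.png

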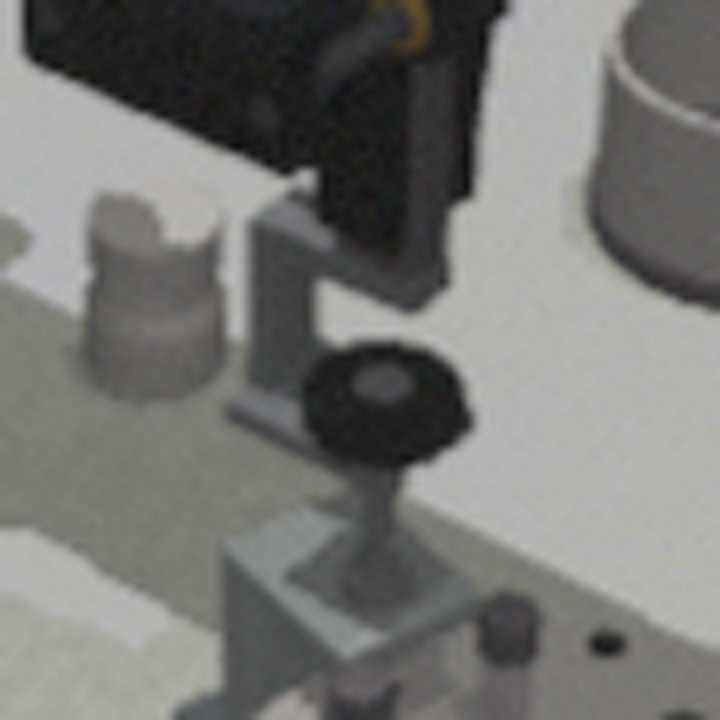

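View pics/end.png

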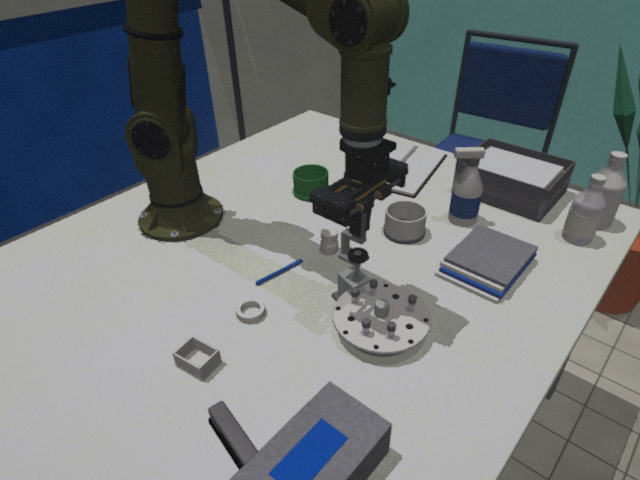

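The cap is up about 20 mm (top face from 0.117 to 0.137 m). It rests on the fork with about 10 N on the tool, the lifter is upright, and the bystanders haven't moved. Handing in.

```bash
python3 -m pendant '[[5,[0,0,0],[0,0,0]],[5,[0,0,0],[0,0,0]],[5,[0,0,0],[0,0,0]]]' && python3 -c "
from h import *
print(env.sign_off())"
```

```text
time_s: 15.87
tool_pos: [0.5678, 0.0291, 0.2056]
tool_rot: [-165.5, 90.0, 104.5]
force: [1.7, 0.1, -10.0]
grip_width: 0.0162
the job is handed in; nothing more can be done
None
```

I took the lifter from its holder and dipped its fork in the white well. I then slid the fork under the plunger's cap, lifted the plunger, and handed the job in at 15.9 s while still holding it up. `sign_off` gives no verdict, so success is judged only from my own checks.

- **Dip:** the fork went about 34 mm below the rim of the white well (not the green one). It stayed at least 20 mm down for over a second.
- **Plunger:** the cap's top face rose from 0.117 to 0.137 m in the scene camera, about the full 20 mm of travel. The tool feels a steady downward force of about 10 N, which fits the spring plus the lifter. I saw no clear force jump at the stop.
- **Grip:** the fingers held at 16 mm opening with 55 N. The tool was within 0.1° of vertical, and the lifter looked upright in the picture. The slot is within about 2 mm of the plunger's axis.
- **Bystanders:** in the last picture, nothing on the desk other than the lifter and plunger looked moved. I did not measure the bystanders.

Two readings disagreed slightly, with no effect on the result. The two cameras differed by up to 4 mm on the same objects, so I aligned the fork and cap within a single scene-camera image. Some position readings also varied by about 3 mm just after moves.

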